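Hold a spice jar up for its photograph

TASK

Pull the drawer of the little wooden spice unit out to its stop, take out the spice jar with the black cap and hold it up in front of the lens of the phone on its stand for a photograph: jar lying level and broadside to the lens, its middle straight in front of the lens at lens height, about 20 cm away. Finish while still holding it there, steady in the gripper, with the drawer left open. The salt shaker stays lying in the drawer, the phone and its stand must not be touched, and the loose onion and garlic stay where they are.

Things in the scene. Friction and masses are not known exactly. Their poses are not given: they have to be found in the camera images.
- spice_unit_drawer0 (a joint): the only drawer of the low light-wood spice unit (180 deep, 280 wide, 85 high, fixed). Value in m: 0 shut, 0.1336 out at its hard stop; slides along -x of its handle point, friction about 1 N, stays where left. Inside 135 (along x) by 244, walls 41 high, floor 22 above the worktop. Fully out, jar and shaker lie clear of the unit's top board
- spice_unit_drawer0_handle (a point): centre of the drawer's steel bar handle, 47 mm above the worktop, 38 below the unit's top. Round bar 11 thick, 120 long along the point's y (level), struts 51 either side of the middle; its axis stands 35 out from the drawer front: 29 free behind it. x points level into the unit, away from the robot, z up; moves with the drawer
- jar: the spice jar in the drawer: printed label and black cap, a cylinder 41 mm in diameter, 105 long, 80 to 180 g. It lies on its side in one of the drawer's two cradles (left or right), its axis along the drawer's travel, its cap towards the robot. Origin: centre of its base; z runs along its axis to the cap
- jar_middle (a point): the middle of the jar, on its axis, 52.5 mm from either end; axes as the jar's (z to the cap). In the drawer it is about 23 mm above the drawer floor. The cradles are pairs of ribs 6 mm high under jar and shaker (no wider than these); the two cradles lie 100 mm apart, each middle 72 mm from the drawer's side wall
- shaker: the salt shaker in the other cradle of the drawer: clear glass with white salt and a pale grey cap, 44 mm in diameter and 90 long, lying with its cap towards the robot. Origin: centre of its base, z to the cap. Leave it in the drawer
- shaker_middle (a point): the middle of the salt shaker, on its axis
- phone: blue phone held across (155 wide, 78 high, 9 thick) in the clamp of a black table stand (round foot 100 mm in diameter), fixed to the worktop; its top jaw is 226 mm above the worktop. Origin: centre of the foot's underside; the back with the lens looks along -x of this body, towards the robot. Do not touch
- lens (a point): centre of the phone's large rear camera lens, 180 mm above the worktop. The view runs level along -x of this point, y runs level across the view, z is up: the jar's middle belongs at x = -200 mm, y = 0, z = 0 in this frame, with the jar's axis along y (either way round)
- onion: a loose red onion, 84 mm across and 82 high, on the wooden chopping board (22 mm thick). Origin: centre of its underside. Bystander
- garlic: a loose bulb of garlic, 54 mm across and 53 high, on the worktop. Origin: centre of its underside. Bystander
Things that resemble listed ones, but are neither listed nor needed, are in the scene too. Of the things that look like the phone, the larger one is meant.

How it is judged:
By the outcome, as a careful person would: the job done as asked, in the order asked, and still so for the second after the job is handed in, while the arm keeps its last pose, push and grip.
It also fails if it takes over 54 s, if anything falls off the work surface, if the arm or the gripper's body presses on something with over 40 N, if the wrist force passes 120 N, or if a joint passes its speed limit or range.

ROBOT

A 6-joint arm with a two-finger parallel gripper is mounted at the origin on the work surface; the furniture and walls round the work are solid. World frame = base frame: x ahead of the robot, y to its left, z up, the work surface at z = 0. Lengths are in mm, angles in rad, forces in N, time in s.
With the tool pointing down it reaches from about 350 to 775 mm from the base axis. Payload 7.3 kg.
Tool frame: the origin (TCP) lies midway between the tips of the shut fingers; the grasp point (between the pads) lies 19 mm behind it; z points along the fingers, y is the line along which they close (so a half turn about z gives the same grasp; the last joint's range is limited). The gripper opens to 92 mm and grips with 3 to 60 N. Pads are 19 mm wide; open, the fingers measure 130 mm over their backs; the gripper's body (75 mm by 190 mm) begins 47 mm behind the grasp point.
Start: joints at [-1.394, 0.342, 1.524, -0, 1.275, -0.146], TCP at [166.565, -497.9, 191.441] pointing down, gripper open.
Joint ranges: [-2.53, 2.53], [-0.77, 2.02], [0.04, 2.7], [-1, 4.14], [0.28, 2.66], [-3.11, 3.11]. Speed limits (rad/s): [2.57, 2.57, 3.14, 3.14, 3.14, 3.14].

INTERFACE

Orientations are given as [roll, pitch, yaw] about the fixed x, y, z axes, in that order (R = Rz(yaw) Ry(pitch) Rx(roll)).
In Python, from plant import * gives the robot as it stands.
- The arm moves only by the tool step_arm, never from a script. Its argument "deltas" is one flat list of numbers, 5 for each row, row after row: the shift along the world's x, y, z in mm, then the turn about the world's z in degrees, then the finger opening in mm, from 0 to 91.8. In form: [tx, ty, tz, turn, gripper, tx, ty, tz, turn, gripper, ...]. A call has exactly 10 rows; each row shifts and turns the commanded pose from where the row before left it; what a row does not reach is not made up. A row lasts 1/8 s, in which the tool goes at most 62.5 mm and 10.7 degrees, less where a joint would pass 70% of its speed; a pose out of reach is approached as far as the arm can. A call is refused whole if a number of a shift passes 62.5 or a number of a turn 10.7, either way. A call with a gripper value outside its range is refused whole. The fingers move at their own pace and stop on an object; the grip force is fixed at half the most. Time passes only in rows, so rows that do not move let the fingers close, or fill a call up. It gives the time, the measured TCP pose, the force, the opening and the grip force at its end, in the units of the state.
- get_obs(): the state, without advancing time (a new reading comes with each control period).
- capture(name): name is "scene" or "top"; returns the picture (420x560x3 uint8, red, green, blue); there is no depth.
- camera_params(name): a dict with "mtx" (3x3 intrinsics, pixels), "rvec" (rotation vector, rad) and "tvec" (3), from world to camera coordinates, as OpenCV has them. Camera axes: x right, y down, z forward; pixel columns grow to the right and rows downward; lengths in mm; the calibration is good to about 2 mm. A picture is of the moment at which its call begins. camera_params takes no time and is no camera call.
- close_job(): hands the job in; it is judged then, once.
The state is a dict: "time": time; "joint_positions": joint angles; "dq": joint speeds; "tau": joint torques, N m; "tool_pos": TCP position; "tcp_rot": TCP orientation; "contact_force": force on the tool from outside, world axes, zero at the start; "moment": the same for the moment, N m; "grip_width": finger opening in mm; "finger_force": force on a finger pad.
Only numpy, scipy, OpenCV 4.12 (cv2) and the standard library are available. Lean on these libraries where they do the work, as an engineer would, in place of code of your own. Each camera call takes 0.05 s, during which the arm holds its last target. There are 200 camera calls.

## Working session

There is one attempt and no reset: what is moved stays moved. The work goes in short steps, Python scripts to look and compute and a tool call to move; the robot and the scene stay as the last step left them, time stands still between calls to the robot, and variables do not carry over. Pictures are saved under pics/ and viewed, at most 10 in all, crops included, and the job is handed in when it is done.

Besides the shell and the picture viewer there is one more tool, called after "Emit:" by a JSON object that holds its "api" and its "payload", one argument or row to a line. step_arm: Moves the arm, as the interface text tells. Its arguments: {"type":"object","properties":{"deltas":{"type":"array","items":{"type":"number"}}},"required":["deltas"]}

```bash
mkdir -p pics
cat > h.py <<'E'
from plant import *
import numpy as np, cv2
def cam(n):
    p=camera_params(n); R=cv2.Rodrigues(np.array(p["rvec"],float))[0]
    return np.array(p["mtx"],float),R,np.array(p["tvec"],float).ravel()
def ray(n,u,v):
    K,R,t=cam(n); d=R.T@np.linalg.inv(K)@np.array([u,v,1.]); return -R.T@t,d
def onz(n,u,v,z):
    o,d=ray(n,u,v); return o+d*(z-o[2])/d[2]
def two(a,b):
    (o1,d1),(o2,d2)=ray("scene",*a),ray("top",*b)
    s=np.linalg.lstsq(np.stack([d1,-d2],1),o2-o1,rcond=None)[0]
    p,q=o1+s[0]*d1,o2+s[1]*d2; return (p+q)/2,np.linalg.norm(p-q)
def proj(n,P):
    K,R,t=cam(n); c=K@(R@np.array(P,float)+t); return c[:2]/c[2]
def snap(n,f):
    im=capture(n); cv2.imwrite("pics/"+f,im[:,:,::-1]); return im
E
python3 - <<'E'
from h import *
snap("scene","s0.png");snap("top","t0.png")
for n in("scene","top"):
    K,R,t=cam(n);print(n,-R.T@t,R[2],K[0,0])
print(get_obs())
E
```

```text
scene [ -10.07677968  789.30000852 1027.50993747] [ 0.32287569 -0.64004718 -0.69720219] 411.37851134291907
top [ 204.91547623  -25.63487962 1419.53752688] [ 0.15331799  0.00742302 -0.98814902] 499.03467482279666
{'time': 0.1, 'joint_positions': array([-1.39399197e+00,  3.42620336e-01,  1.52489637e+00, -1.51291766e-05,
        1.27538796e+00, -1.45989582e-01]), 'dq': array([-0.00084844, -0.00025038, -0.00112021, -0.0002502 ,  0.00047115,
        0.00141751]), 'tau': array([ 1.73006312e-03, -4.32003951e+01, -2.44695979e+01,  7.19945692e-02,
        5.25556575e-02, -4.63798779e-05]), 'tool_pos': array([ 166.49040005, -497.48549242,  190.84023183]), 'tcp_rot': array([-3.14029249e+00, -1.76546633e-04,  3.22798233e-01]), 'contact_force': array([ 0.58443758, -0.69177455,  0.20087837]), 'moment': array([-0.04522889, -0.02581099,  0.01611186]), 'finger_force': 0.0, 'grip_width': 92.1244895242024}
```

View pics/s0.png

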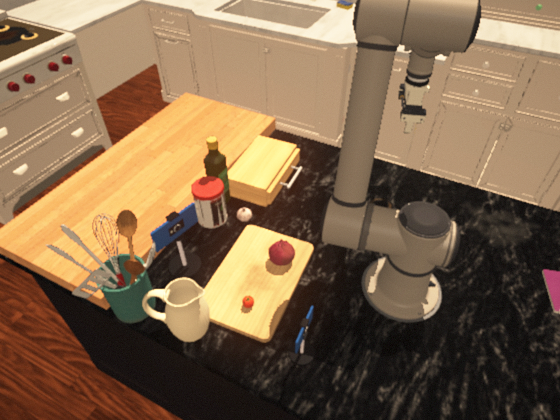

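View pics/t0.png

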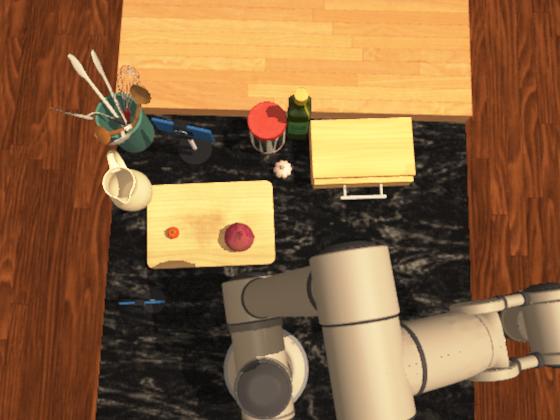

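Top view: +x is up and +y left. The handle bar runs (341,198)–(386,197), the large phone is around (182,130), and the small decoy phone is at (142,302). I need enlarged crops next.

Run:
```python
import cv2,numpy as np
s=cv2.imread("pics/s0.png");t=cv2.imread("pics/t0.png")
f=lambda i,x,y:cv2.resize(i[y:y+75,x:x+100],(400,300),interpolation=cv2.INTER_CUBIC)
cv2.imwrite("pics/c0.png",np.vstack([np.hstack([f(s,130,195),f(t,130,100)]),np.hstack([f(s,220,140),f(t,315,140)])]))
```

```text
(no output)
```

View pics/c0.png

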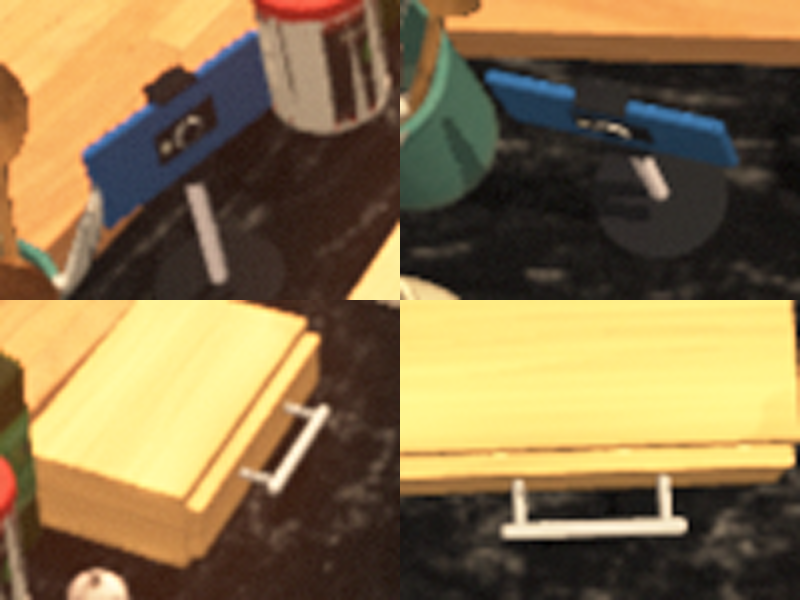

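Handle bar ends: top (340.75,197.75) and (386.75,196.25), scene (288.75,186.5) and (301.25,167.75). Lens: scene about (176.75,228.25), top about (181.25,131.75).

Run:
```python
from h import *
np.set_printoptions(precision=1,suppress=True)
a=[(288.75,186.5),(301.25,167.75)];b=[(340.75,197.75),(386.75,196.25)]
for p,q in zip(a,b): print("h",*two(p,q),onz("top",*q,47),onz("scene",*p,47))
L=(176.75,228.25);M=(181.25,131.75)
print("lens",two(L,M),onz("scene",*L,180),onz("top",*M,180))
T=lambda x,y:(130+(x-400)/4,100+y/4)
S=lambda x,y:(130+x/4,195+y/4)
c=lambda a,b:np.degrees(np.arctan2(*(b-a)[:2]))  # angle of x over y
p=[onz("top",*T(*k),219) for k in((488,72),(727,124))];print("top edge",p,c(*p))
p=[onz("scene",*S(*k),219) for k in((85,157),(250,35))];print("scene top edge",p,c(*p))
p=[onz("top",*T(*k),141) for k in((497,100),(735,165))];print("bottom",p,c(*p))
p=onz("top",*T(662,198),0);print("foot",p)
g=[onz("top",283,170,25),onz("top",239,237,60),onz("top",267,121,110),onz("top",124,190,100)];print("garlic,onion,tin,jug",*g)
# unit top front edge corners
for k in((312,187),(413,186),(310,121),(411,118)):print("unit",onz("top",*k,85))
```

```text
h [ 473.  -197.4   51.5] 1.0481707807003018 [ 474.4 -197.8   47. ] [ 474.7 -202.1   47. ]
h [ 484.2 -328.2   38.6] 0.5435620137395659 [ 482.3 -326.4   47. ] [ 480.3 -318.7   47. ]
lens (array([609.7, 231.6, 179.8]), np.float64(1.5022175161782234)) [608.8 231.6 180. ] [610.4 231.9 180. ]
top edge [array([631.5, 299.4, 219. ]), array([601.7, 147.6, 219. ])] -168.88323013269687
scene top edge [array([626.6, 304.9, 219. ]), array([599. , 161.4, 219. ])] -169.11264374573838
bottom [array([639.9, 313.2, 141. ]), array([599.3, 152.2, 141. ])] -165.8590870387201
foot [616.3 224.3   0. ]
garlic,onion,tin,jug [555.2 -34.4  25. ] [354.7  81.4  60. ] [670.3  13.5 110. ] [469.1 393.8 100. ]
unit [ 494.7 -114.4   85. ]
unit [ 505.1 -389.8   85. ]
unit [ 682.4 -105.6   85. ]
unit [ 698.8 -387.    85. ]
```

Emit:
{"api": "step_arm", "payload": {
  "deltas": [31, 23.6, -7, 7.43, 24, 31, 23.6, -7, 7.43, 24, 31, 23.6, -7, 7.43, 24, 31, 23.6, -7, 7.43, 24, 31, 23.6, -7, 7.43, 24, 31, 23.6, -7, 7.43, 24, 31, 23.6, -7, 7.43, 24, 31, 23.6, -7, 7.43, 24, 31, 23.6, -7, 7.43, 24, 30.4, 23.5, -7, 7.43, 24]
}}

```text
time: 1.35
tool_pos: [476.7, -261.0, 120.8]
tcp_rot: [-3.141, -0.0, 1.624]
contact_force: [-0.3, -0.6, -0.1]
grip_width: 24.2
finger_force: 0.0
```

Run:
```python
from h import *
o=get_obs();print(o)
a=snap("scene","s1.png");b=snap("top","t1.png")
f=lambda i,x,y:cv2.resize(i[y:y+150,x:x+100],(400,600),interpolation=cv2.INTER_CUBIC)
cv2.imwrite("pics/c1.png",np.hstack([f(a,230,90),f(b,310,100)])[:,:,::-1])
```

```text
{'time': 1.35, 'joint_positions': array([-6.41919955e-01,  4.41510766e-01,  1.57725486e+00,  9.11192434e-06,
        1.12349545e+00, -6.95025236e-01]), 'dq': array([ 0.55995284,  0.25452382, -0.2474253 , -0.0025524 , -0.01184776,
       -0.47232764]), 'tau': array([ -2.14121461, -47.86995649, -21.2668097 ,   0.0968277 ,
         0.19904968,   0.64542655]), 'tool_pos': array([ 476.71055751, -260.96594603,  120.84787046]), 'tcp_rot': array([-3.14108454e+00, -4.34372000e-04,  1.62389755e+00]), 'contact_force': array([-0.3277501 , -0.56099143, -0.12980333]), 'moment': array([-0.0467751 , -0.11507341,  0.04341113]), 'finger_force': 0.0, 'grip_width': 24.209360728236764}
```

View pics/c1.png

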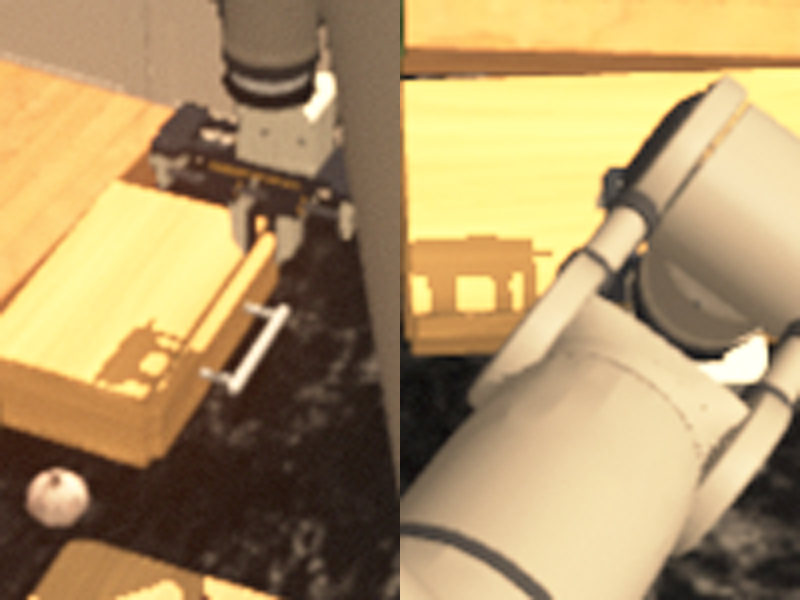

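Left half: the gripper stands above the handle with its fingers straddling the bar line. Top view: the arm hides the handle. I'll descend in two stages and watch the force.

Emit:
{"api": "step_arm", "payload": {
  "deltas": [0, 0, 0, 0, 24, 0, 0, 0, 0, 24, 0, 0, -10, 0, 24, 0, 0, -10, 0, 24, 0, 0, -10, 0, 24, 0, 0, -10, 0, 24, 0, 0, -8, 0, 24, 0, 0, -7, 0, 24, 0, 0, -5, 0, 24, 0, 0, 0, 0, 24]
}}

```text
time: 2.7
tool_pos: [475.9, -261.9, 61.1]
tcp_rot: [-3.141, -0.0, 1.62]
contact_force: [0.1, -0.5, -0.2]
grip_width: 23.9
finger_force: 0.0
```

Emit:
{"api": "step_arm", "payload": {
  "deltas": [0, 0, -4, 0, 24, 0, 0, -4, 0, 24, 0, 0, -4, 0, 24, 0, 0, -4, 0, 24, 0, 0, -4, 0, 24, 0, 0, -4, 0, 24, 0, 0, -2, 0, 24, 0, 0, 0, 0, 24, -3, 0, 0, 0, 24, -2, 0, 0, 0, 24]
}}

```text
time: 3.95
tool_pos: [470.8, -262.0, 35.5]
tcp_rot: [3.141, 0.0, 1.62]
contact_force: [0.2, 0.6, -0.2]
grip_width: 23.9
finger_force: 0.0
```

Run:
```python
from h import *
a=snap("scene","s2.png")
cv2.imwrite("pics/c2.png",cv2.resize(a[120:220,210:343],(798,600),interpolation=cv2.INTER_CUBIC)[:,:,::-1])
```

```text
(no output)
```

View pics/c2.png

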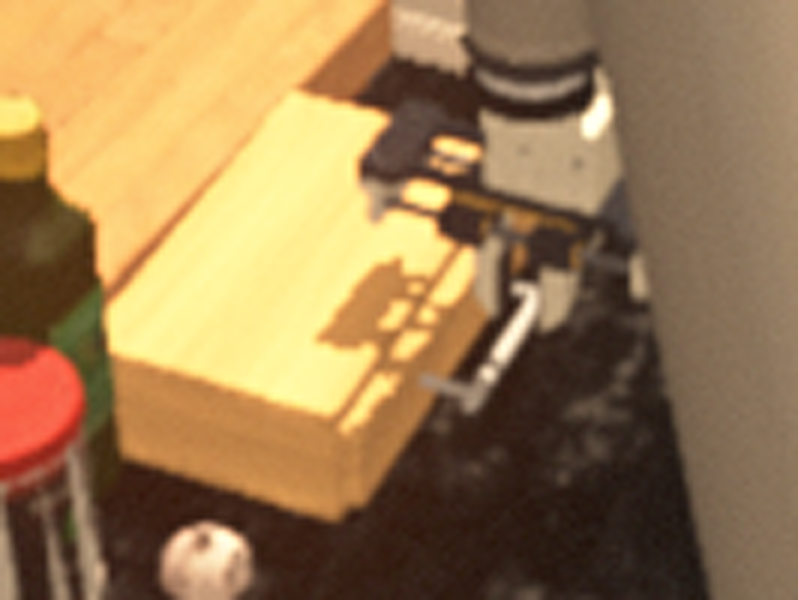

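The bar lies between the fingers, at about (530,290) in the crop. Now the pull.

Emit:
{"api": "step_arm", "payload": {
  "deltas": [-6, -0.3, 0, 0, 24, -12, -0.6, 0, 0, 24, -12, -0.6, 0, 0, 24, -12, -0.6, 0, 0, 24, -14, -0.7, 0, 0, 24, -14, -0.7, 0, 0, 24, -14, -0.7, 0, 0, 24, -14, -0.7, 0, 0, 24, -12, -0.6, 0, 0, 24, -8, -0.4, 0, 0, 24]
}}

```text
time: 5.25
tool_pos: [352.2, -267.9, 35.5]
tcp_rot: [3.142, -0.0, 1.619]
contact_force: [-0.1, 0.5, -0.5]
grip_width: 24.3
finger_force: 0.0
```

Emit:
{"api": "step_arm", "payload": {
  "deltas": [-4, -0.2, 0, 0, 24, -3, -0.1, 0, 0, 24, -3, -0.1, 0, 0, 24, -2, -0.1, 0, 0, 24, -2, -0.1, 0, 0, 24, -1, 0, 0, 0, 24, 0, 0, 0, 0, 24, 0, 0, 0, 0, 24, 0, 0, 0, 0, 24, 0, 0, 0, 0, 24]
}}

```text
time: 6.5
tool_pos: [338.0, -268.5, 35.4]
tcp_rot: [3.141, 0.0, 1.62]
contact_force: [-0.8, 1.0, -0.2]
grip_width: 23.9
finger_force: 0.0
```

Emit:
{"api": "step_arm", "payload": {
  "deltas": [-1, 0, 0, 0, 24, -1, 0, 0, 0, 24, -1, 0, 0, 0, 24, -1, 0, 0, 0, 24, 0, 0, 0, 0, 24, 0, 0, 0, 0, 24, 0, 0, 0, 0, 24, 0, 0, 0, 0, 24, 0, 0, 0, 0, 24, 0, 0, 0, 0, 24]
}}

```text
time: 7.75
tool_pos: [334.0, -268.5, 35.4]
tcp_rot: [3.141, 0.0, 1.62]
contact_force: [-0.4, 0.3, 0.8]
grip_width: 23.7
finger_force: 0.0
```

Run:
```python
from h import *
a=snap("scene","s3.png")
cv2.imwrite("pics/c3.png",cv2.resize(a[120:240,190:350],(800,600),interpolation=cv2.INTER_CUBIC)[:,:,::-1])
```

```text
(no output)
```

View pics/c3.png

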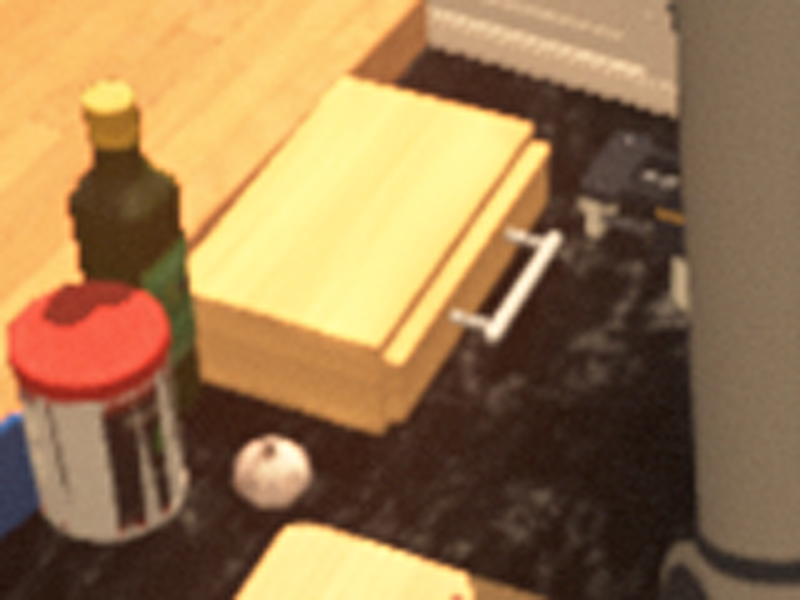

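The drawer did not move: the handle is still at its old pixels, (288.6,187)–(301.2,167.6). I'll check where the fingers really were in c2.

Run:
```python
from h import *
np.set_printoptions(precision=1,suppress=True)
print("expected tcp px in c2",(proj("scene",(471,-262,35.5))-(210,120))*6)
print("bar ends px c2",[(proj("scene",p)-(210,120))*6 for p in((474.4,-198,47),(482,-322,47))])
print(onz("scene",210+560/6,120+330/6,35.5),onz("scene",210+490/6,120+318/6,35.5))
print("now tcp px",proj("scene",(334,-268.5,35.4)),proj("top",(334,-268.5,35.4)))
b=snap("top","t3.png");a=snap("scene","s4.png")
cv2.imwrite("pics/c4.png",cv2.resize(b[120:270,300:500],(800,600),interpolation=cv2.INTER_CUBIC)[:,:,::-1])
```

```text
expected tcp px in c2 [521.2 357.2]
bar ends px c2 [array([470. , 403.2]), array([547.3, 282.8])]
[ 460.8 -296.5   35.5] [ 504.8 -287.    35.5]
now tcp px [332.  189.9] [365.3 248.9]
```

View pics/c4.png

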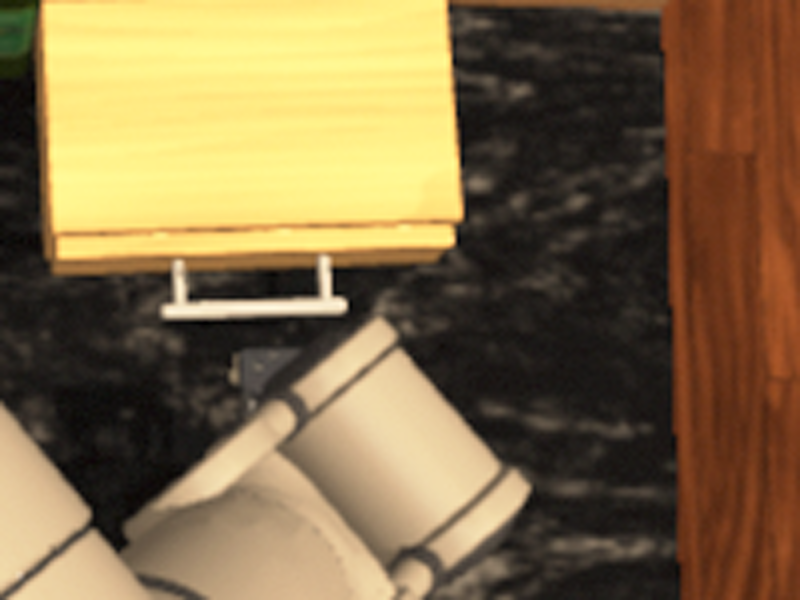

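The finger tips in c2 sit above the expected TCP pixel of (521,357), and the bar stays visible behind them. So the tips were too high or offset, and I'll quantify that.

Run:
```python
from h import *
np.set_printoptions(precision=1,suppress=True)
for nm,x in(("front",450),("rear",492)):
  for z in(25,35,45,55,65): print(nm,z,(proj("scene",(x,-262+(1 if x>471 else -1),z))-(210,120))*6,(proj("scene",(x,-252,z))-(210,120))*6)
im=cv2.imread("pics/s2.png")
g=cv2.cvtColor(im,cv2.COLOR_BGR2GRAY)
print(g[158:184,286:312])
```

```text
front 25 [552.3 379.4] [544.6 389.9]
front 35 [552.8 367.1] [545.1 377.6]
front 45 [553.3 354.7] [545.6 365.2]
front 55 [553.8 342.2] [546.1 352.7]
front 65 [554.4 329.6] [546.6 340. ]
rear 25 [489.7 361. ] [483.3 369.4]
rear 35 [489.9 348.7] [483.5 357.1]
rear 45 [490.2 336.3] [483.7 344.7]
rear 55 [490.4 323.8] [483.9 332.2]
rear 65 [490.6 311.2] [484.1 319.6]
[[ 54  52  55  60  90  96  84  87  94  99 107 112  94  61  49  52  54  60
   73  71  56  45  45  69  57  43]
 [ 56  52  49  56  79 119 122 101  84  80  85  79  60  51  47  47  49  49
   50  51  52  47  58  88  73  41]
 [ 97  88  80  60  98 154 160 127  87  87 100  75  54  52  51  49  48  47
   45  56  69  63  84  98  66  39]
 [145 187 177 127 138 166 168 129  82  89 118  91  55  47  47  48  49  46
   51  81  92  83  94  80  48  37]
 [196 231 222 178 166 173 157 108  59  94 128  95  60  51  47  47  48  49
   52  90  93  91  91  75  63  60]
 [227 236 224 186 170 169 141  81  52  91 117  87  54  47  50  49  49  48
   52  93  98  76  74  79  75  74]
 [233 236 223 186 171 172 135  74  49  87  92  62  46  52  85  89  70  59
   59  
[... 1399 characters left out ...]
43  43  47
   48  40  36  36  35  37  35  37]
 [138 106  59  40  41  78 197 243 235 167  72  35  36  46  47  42  42  43
   44  39  37  36  40  39  35  35]
 [117  77  39  36  47 103 198 231 193 107  44  35  41  43  43  39  39  43
   43  44  43  42  41  36  35  34]
 [ 86  43  33  40  78 126 152 173 131  53  38  38  40  40  38  38  34  38
   42  40  42  46  48  43  36  35]
 [ 61  39  37  76 171 205 170 119  69  37  34  36  40  43  41  39  38  38
   40  44  41  45  41  38  35  41]
 [ 48  43  49 109 193 229 179  83  38  34  33  38  40  43  41  38  40  37
   36  40  41  42  38  37  38  38]
 [ 81  66  74 122 150 178 128  53  34  34  35  38  39  38  44  41  40  36
   38  38  37  41  39  36  39  43]]
```

Run:
```python
from h import *
np.set_printoptions(precision=1,suppress=True)
for z in(111,121,131,141,151,161): print(z,proj("scene",(455.7,-261,z)),proj("scene",(497,-260,z)))
print("start tcp",[proj("scene",(166.5,-497.5,z)) for z in(190.8,210,230)])
y=np.array([np.sin(.3228),-np.cos(.3228),0])
print("start tips",[proj("scene",np.array([166.5,-497.5,z])+s*55*y) for z in(191,215) for s in(1,-1)])
im=cv2.imread("pics/s0.png")
cv2.imwrite("pics/c5.png",np.hstack([cv2.resize(im[75:150,375:450],(400,600),interpolation=cv2.INTER_CUBIC)[:, :],cv2.resize(cv2.imread("pics/s2.png")[145:195,280:314],(400,600),interpolation=cv2.INTER_CUBIC)]))
```

```text
111 [301.1 164.8] [290.6 161.7]
121 [301.2 162.6] [290.6 159.5]
131 [301.3 160.4] [290.7 157.2]
141 [301.4 158.1] [290.7 155. ]
151 [301.5 155.8] [290.7 152.7]
161 [301.6 153.5] [290.8 150.4]
start tcp [array([403.7, 133.4]), array([404.8, 128.8]), array([406., 124.])]
start tips [array([402.9, 124.8]), array([404.7, 142.3]), array([404.2, 119.2]), array([406.1, 136.6])]
```

View pics/c5.png

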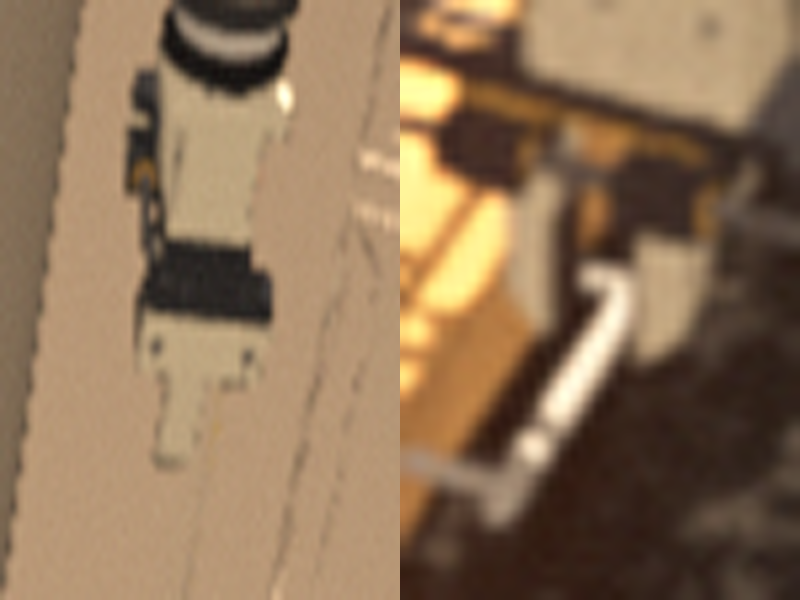

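The bar is seen whole between the fingers, so the tips were likely above it. That could also be a y offset, so I'll triangulate the gripper's rear block from s3/t3.

Run:
```python
from h import *
np.set_printoptions(precision=1,suppress=True)
print(two((306,157),(360.75,207.5)),two((306,155),(360.75,207.5)),two((307,159),(360.75,208)))
a=cv2.imread("pics/t3.png");print(cv2.cvtColor(a,cv2.COLOR_BGR2GRAY)[202:222,354:378])
```

```text
(array([ 425.8, -232.3,  175.9]), np.float64(0.6769996244432929)) (array([ 424.6, -230.4,  185.8]), np.float64(1.977201638183258)) (array([ 424.4, -234.2,  167. ]), np.float64(2.7430748287607387))
[[ 21  27  22  23  25  26  24  26  28  27  26  25  24  23  25  24  26  33
   43  40  26  20  24  25]
 [ 23  23  27  22  25  29  26  32  33  32  30  27  26  26  28  27  27  26
   31  26  26  20  23  23]
 [ 21  21  24  22  24  24  26  29  34  32  29  29  28  29  34  38  34  26
   25  24  24  27  23  24]
 [ 23  24  23  25  22  22  25  28  28  29  27  28  26  30  37  48  38  27
   24  24  26  25  25  27]
 [ 23  23  24  24  22  22  23  26  30  31  30  36  35  34  39  43  41  37
   34  33  35  33  31  37]
 [ 27  25  23  26  24  26  41  59  60  60  61  64  62  68  66  65  67  66
   65  65  59  46  39  38]
 [ 26  24  22  24  53  62  67  76  76  73  75  78  80  91  97  89  79  80
   80  73  60  44  41  42]
 [ 21  24  23  22  74  80  69  78  80  78  75  79  81  88  92  83  79  79
   73  58  45  40  43  44]
 [ 25  27  19  24  78  78  62  80  82  85  79  74  80  81  76  76  77  67
   57  43  40  42  46
[... 417 characters left out ...]
37  29  62  95  85  67  76  78  78  80  77  60  44  42  39  42  46
   49  74 112 153 180 190]
 [ 42  40  33  30  50  52  56  72  78  81  82  66  47  39  42  41  45  51
   75 117 156 179 187 189]
 [ 49  40  30  25  25  29  44  66  70  71  78  64  40  39  43  46  52  58
   83 128 167 181 185 191]
 [ 39  35  33  33  35  34  49  66  64  57  59  50  40  47  54  56  63  66
   74  99 133 167 182 187]
 [ 30  35  47  51  51  45  55  68  73  62  44  44  52  60  70  67  65  70
   73  75  91 131 169 184]
 [ 32  49  69  78  76  62  56  68 109 107  62  55  74  99 119 130 127 100
   71  77  79  94 150 182]
 [ 52  61  75  83  76  61  56  66 115 112  69  80 107 133 151 166 173 155
  105  77  81  82 124 169]]
```

Run:
```python
from h import *
np.set_printoptions(precision=1,suppress=True)
def zat(n,u,v,x=None,y=None):
    o,d=ray(n,u,v)
    return o+d*(((x-o[0])/d[0]) if x is not None else ((y-o[1])/d[1]))
print("rear foot c3",zat("scene",309.4,167,y=-235),zat("scene",309.4,167,x=425))
print("rear foot c2",zat("scene",273,154,y=-230),zat("scene",273,154,x=561))
# tips now hidden; current gripper visible? pale front piece c3 (683,312)
print("tips c2 front/rear",zat("scene",301.5,174.5,y=-256),zat("scene",291,172.5,y=-256))
print("start tip",zat("scene",406.9,133.1,y=-445))
```

```text
rear foot c3 [ 412.8 -235.   135.7] [ 425.  -264.6  109.9]
rear foot c2 [ 551.7 -230.   146.6] [ 561.  -246.8  132.1]
tips c2 front/rear [ 450.5 -256.    72. ] [ 492.7 -256.    65.4]
start tip [ 149.2 -445.   229.3]
```

Triangulation shows x and y are right, but the whole gripper stands about 33 mm higher than the reported z: tips at about 68 against 35, body underside at about 135. I'll go back over the bar and come down further, guarded by the force reading.

Emit:
{"api": "step_arm", "payload": {
  "deltas": [10, 0.4, 0, 0, 24, 16, 0.8, 0, 0, 24, 18, 0.9, 0, 0, 24, 18, 0.9, 0, 0, 24, 18, 0.9, 0, 0, 24, 18, 0.9, 0, 0, 24, 18, 0.9, 0, 0, 24, 16, 0.8, 0, 0, 24, 10, 0, 0, 0, 24, 0, 0, 0, 0, 24]
}}

```text
time: 9.15
tool_pos: [476.8, -261.7, 35.2]
tcp_rot: [3.141, 0.0, 1.621]
contact_force: [-0.2, -0.1, 1.0]
grip_width: 24.3
finger_force: 0.0
```

Emit:
{"api": "step_arm", "payload": {
  "deltas": [0, 0, -2, 0, 24, 0, 0, -3, 0, 24, 0, 0, -3, 0, 24, 0, 0, -3, 0, 24, 0, 0, -3, 0, 24, 0, 0, -2, 0, 24, 0, 0, -2, 0, 24, 0, 0, -2, 0, 24, 0, 0, 0, 0, 24, 0, 0, 0, 0, 24]
}}

```text
time: 10.4
tool_pos: [476.0, -262.0, 15.5]
tcp_rot: [3.141, 0.0, 1.62]
contact_force: [-0.3, -0.0, -0.4]
grip_width: 23.9
finger_force: 0.0
```

Emit:
{"api": "step_arm", "payload": {
  "deltas": [0, 0, -3, 0, 24, 0, 0, -3, 0, 24, 0, 0, -3, 0, 24, 0, 0, -3, 0, 24, 0, 0, 0, 0, 24, -4, -0.2, 0, 0, 24, -6, -0.3, 0, 0, 24, -6, -0.3, 0, 0, 24, -4, -0.2, 0, 0, 24, 0, 0, 0, 0, 24]
}}

```text
time: 11.65
tool_pos: [455.4, -262.9, 3.5]
tcp_rot: [-3.141, -0.0, 1.619]
contact_force: [-0.3, 1.0, 0.4]
grip_width: 23.8
finger_force: 0.0
```

Run:
```python
from h import *
a=snap("scene","s6.png")
def ends(f):
    im=cv2.imread(f).astype(int)[160:200,280:312]
    return np.argwhere(im.min(2)>185)[:, ::-1]+(280,160)
for f in("pics/s4.png","pics/s6.png"):
    e=ends(f);print(len(e),e[e[:,1].argsort()][[0,-1]] if len(e) else 0,e.mean(0))
```

```text
40 [[300 167]
 [289 186]] [293.9 176.9]
12 [[301 173]
 [298 180]] [300.         175.83333333]
```

The bar now moves with the gripper (about +4.5 px). On with the pull.

Emit:
{"api": "step_arm", "payload": {
  "deltas": [-6, -0.3, 0, 0, 24, -10, -0.5, 0, 0, 24, -12, -0.6, 0, 0, 24, -14, -0.7, 0, 0, 24, -14, -0.7, 0, 0, 24, -14, -0.7, 0, 0, 24, -14, -0.7, 0, 0, 24, -12, -0.6, 0, 0, 24, -8, -0.4, 0, 0, 24, -5, -0.2, 0, 0, 24]
}}

```text
time: 12.95
tool_pos: [346.4, -268.2, 3.4]
tcp_rot: [-3.141, -0.0, 1.619]
contact_force: [1.4, 0.7, -0.3]
grip_width: 23.6
finger_force: 0.6
```

Emit:
{"api": "step_arm", "payload": {
  "deltas": [-2, -0.1, 0, 0, 24, -2, -0.1, 0, 0, 24, -2, -0.1, 0, 0, 24, -1, 0, 0, 0, 24, -1, 0, 0, 0, 24, -1, 0, 0, 0, 24, 0, 0, 0, 0, 24, 0, 0, 0, 0, 24, 0, 0, 0, 0, 24, 0, 0, 0, 0, 24]
}}

```text
time: 14.2
tool_pos: [339.4, -268.7, 3.4]
tcp_rot: [3.139, 0.001, 1.619]
contact_force: [9.0, 2.7, -3.9]
grip_width: 23.8
finger_force: 4.7
```

At the stop, with 9 N reaction. I'll centre the fingers, rise, and turn towards the jar-grasp yaw.

Emit:
{"api": "step_arm", "payload": {
  "deltas": [4, 0.2, 0, 0, 24, 4, 0.2, 0, 0, 24, 0, 0, 10, 0, 24, 0, 0, 25, 0, 24, 0, 0, 30, 0, 24, 0, 0, 30, -5, 40, -10, 0, 30, -10, 60, -10, 0, 20, -10, 70, -10, 0, 10, -10, 70, 0, 0, 0, -10, 70]
}}

```text
time: 15.45
tool_pos: [315.5, -268.6, 160.0]
tcp_rot: [3.139, 0.001, 0.828]
contact_force: [0.7, -0.3, -0.1]
grip_width: 67.9
finger_force: 0.0
```

Emit:
{"api": "step_arm", "payload": {
  "deltas": [0, -10, 0, -10, 70, 0, -15, 0, -10, 70, 0, -15, 0, -10, 70, 0, -15, 0, -10, 70, 0, -10, 0, -5, 70, 0, 0, 0, 0, 70, 0, 0, 0, 0, 70, 0, 0, 0, 0, 70, 0, 0, 0, 0, 70, 0, 0, 0, 0, 70]
}}

```text
time: 16.7
tool_pos: [316.0, -333.1, 158.5]
tcp_rot: [3.141, 0.0, 0.049]
contact_force: [-0.5, -0.1, -0.2]
grip_width: 69.7
finger_force: 0.0
```

Run:
```python
from h import *
print(get_obs()["joint_positions"])
a=snap("scene","s7.png");b=snap("top","t7.png")
f=lambda i,x,y:cv2.resize(i[y:y+150,x:x+100],(400,600),interpolation=cv2.INTER_CUBIC)
cv2.imwrite("pics/c7.png",np.hstack([f(a,240,120),f(b,315,120)])[:,:,::-1])
```

```text
[-9.78921632e-01  2.54344010e-01  1.74781461e+00 -7.97390808e-05
  1.13936138e+00  5.42648807e-01]
```

View pics/c7.png

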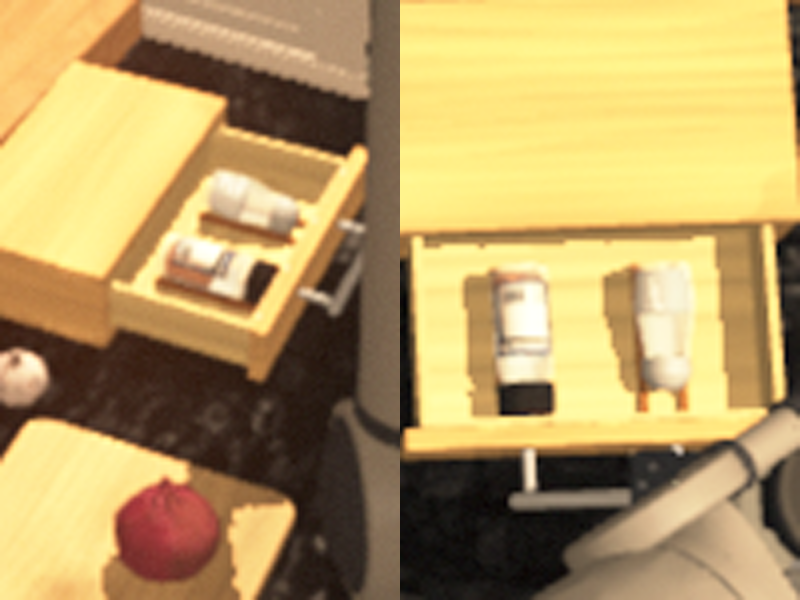

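The drawer is open. The jar with the black cap is on the left (+y), with top-view crop axis (520,266)–(526,412). The shaker is on the right.

Run:
```python
from h import *
np.set_printoptions(precision=1,suppress=True)
T=lambda x,y:(315+(x-400)/4,120+y/4)
b=onz("top",*T(521,266),60);c=onz("top",*T(526.5,413),45)
print(b,c,np.linalg.norm((b-c)[:2]))
for y in(300,340,400):
    print(y,[onz("top",*T(x,y),45)[1] for x in((493,550) if y<380 else (500,553))])
im=cv2.imread("pics/t7.png").astype(int)
for v in(190,195,200,205,210,216,219,222,224): print(v,im[v,334:358].min(1))
print("col",im[180:228,346].min(1))
S=lambda x,y:(240+x/4,120+y/4)
print("scene cap end",onz("scene",*S(268,283),45),"base",onz("scene",*S(172,262),45))
print("drawer sides",onz("top",*T(416,300),63),onz("top",*T(768,300),63))
```

```text
[ 504.1 -208.5   60. ] [ 403.1 -215.    45. ] 101.1644490435201
300 [np.float64(-191.020430238013), np.float64(-230.95068457700674)]
340 [np.float64(-191.27399091277502), np.float64(-231.07959121934977)]
400 [np.float64(-196.51738353884147), np.float64(-233.3565193822435)]
190 [ 81  80  81  84  76  72  87 106 125 140 152 162 172 178 174 168 155 149
 146 140 139 139 138 138]
195 [ 84  86  84  94  92 109 123 129 147 168 188 201 231 245 239 231 219 176
 155 156 157 156 157 156]
200 [ 82  81  83  81  91  98 111 158 194 216 229 238 245 249 249 247 243 207
 140 145 145 146 145 143]
205 [ 88  89  86  89 112 107  73  96 119 146 161 163 170 179 182 181 188 185
 158 150 159 159 160 159]
210 [ 87  85  89  85  87 144 170 192 219 225 228 229 227 220 208 197 186 182
 192 177 154 153 151 151]
216 [ 87  86  87  86  71  46  46  54  43  30  35  38  38  41  41  44  46  44
  44  98 143 155 158 156]
219 [ 95  95  95  96  85  58  22  28  30  33  38  40  40  38  39  39  40  39
  41  83 143 167 167 167]
222 [ 90  90  92  91  91  64  26  26  27  29  31  36  32  31  32  35  34  33
  38  90 143 164 163 165]
224 [124 123 125 124 124 124 123 124 123 124 125 125 127 129 132 129 127 133
 133 149 158 158 157 158]
col [ 86 136 156 150 145 172 206 179 142 131 172 221 226 221 218 231 242 245
 245 245 245 245 246 240 170 170 211 180 171 217 227 220 219 215 191 119
  38  40  41  40  40  40  32  42 127 143 125 116]
scene cap end [ 407.9 -213.4   45. ] base [ 496.6 -199.5   45. ]
drawer sides [ 477.4 -135.6   63. ] [ 484.1 -378.9   63. ]
```

Emit:
{"api": "step_arm", "payload": {
  "deltas": [10, 9, 0, 0, 70, 18, 16, 0, 0, 70, 20, 18, 0, 0, 70, 20, 18, 0, 0, 70, 20, 18, 0, 0, 70, 20, 18, -10, 0, 70, 18, 15, -20, 0, 70, 11, 9, -25, 0, 70, 0, 0, -25, 0, 70, 0, 0, -15, 0, 70]
}}

```text
time: 18.05
tool_pos: [452.9, -211.2, 62.3]
tcp_rot: [-3.141, 0.001, 0.05]
contact_force: [0.2, 0.5, 0.2]
grip_width: 69.9
finger_force: 0.0
```

Emit:
{"api": "step_arm", "payload": {
  "deltas": [0, 0, -8, 0, 70, 0, 0, -10, 0, 70, 0, 0, -10, 0, 70, 0, 0, -10, 0, 70, 0, 0, -8, 0, 70, 0, 0, -4, 0, 70, 0, 0, -4, 0, 70, 0, 0, -3, 0, 70, 0, 0, 0, 0, 70, 0, 0, 0, 0, 70]
}}

```text
time: 19.3
tool_pos: [453.1, -212.4, 6.6]
tcp_rot: [3.141, -0.0, 0.049]
contact_force: [-1.0, -0.3, -0.1]
grip_width: 69.9
finger_force: 0.0
```

Emit:
{"api": "step_arm", "payload": {
  "deltas": [0, 0, -2, 0, 70, 0, 0, -2, 0, 70, 0, 0, -2, 0, 70, 0, 0, -2, 0, 70, 0, 0, 0, 0, 70, 0, 0, 0, 0, 60, 0, 0, 0, 0, 50, 0, 0, 0, 0, 30, 0, 0, 0, 0, 30, 0, 0, 0, 0, 30]
}}

```text
time: 20.55
tool_pos: [452.7, -209.9, -1.4]
tcp_rot: [-3.138, 0.001, 0.048]
contact_force: [1.3, 10.1, 5.8]
grip_width: 40.2
finger_force: 29.9
```

Gripped (40 mm, 30 N). Lifting.

Emit:
{"api": "step_arm", "payload": {
  "deltas": [0, 1.5, 0, 0, 30, 0, 0, 2, 0, 30, 0, 0, 6, 0, 30, 0, 0, 12, 0, 30, 0, 0, 18, 0, 30, 0, 0, 20, 0, 30, 0, 0, 25, 0, 30, 0, 0, 25, 0, 30, 0, 0, 20, 0, 30, 0, 0, 10, 0, 30]
}}

```text
time: 21.8
tool_pos: [453.4, -211.3, 138.2]
tcp_rot: [3.14, -0.002, 0.049]
contact_force: [0.1, 0.4, -1.3]
grip_width: 40.1
finger_force: 29.9
```

Emit:
{"api": "step_arm", "payload": {
  "deltas": [-2, 20, 0, 3, 30, -4, 35, 0, 7, 30, -4, 42, 0, 8, 30, -4, 44, 0, 8, 30, -4, 44, 0, 8, 30, -4, 44, 0, 8, 30, -4, 44, 0, 8, 30, -4, 44, 0, 8, 30, -4, 42, 0, 8, 30, -4, 38, 0, 6, 30]
}}

```text
time: 23.05
tool_pos: [413.1, 188.1, 135.7]
tcp_rot: [-3.14, 0.001, 1.312]
contact_force: [0.5, 0.2, -1.0]
grip_width: 39.8
finger_force: 29.9
```

Emit:
{"api": "step_arm", "payload": {
  "deltas": [-2, 32, 0, 4, 30, 0, 24, 0, 0, 30, 0, 16, -2, 0, 30, 0, 9, -3, 0, 30, 0, 3, -3, 0, 30, 0, 0, -2, 0, 30, 0, 0, -2, 0, 30, 0, 0, 0, 0, 30, 0, 0, 0, 0, 30, 0, 0, 0, 0, 30]
}}

```text
time: 24.3
tool_pos: [413.1, 270.1, 124.6]
tcp_rot: [3.141, -0.0, 1.375]
contact_force: [-0.2, -0.2, -2.2]
grip_width: 40.3
finger_force: 29.9
```

Run:
```python
from h import *
a=snap("scene","s8.png");b=snap("top","t8.png")
o=get_obs();p=o["tool_pos"]+[0,0,50];u,v=proj("scene",p),proj("top",p);print(o["tool_pos"],u,v)
f=lambda i,c:cv2.resize(i[int(c[1])-60:int(c[1])+60,int(c[0])-40:int(c[0])+40],(400,600),interpolation=cv2.INTER_CUBIC)
print(int(u[0])-40,int(u[1])-60,int(v[0])-40,int(v[1])-60)
cv2.imwrite("pics/c8.png",np.hstack([f(a,u),f(b,v)])[:,:,::-1])
```

```text
[413.0138179  270.17821132 124.528452  ] [228.93771972 264.9284643 ] [162.12228784 206.98782036]
188 204 122 146
```

View pics/c8.png

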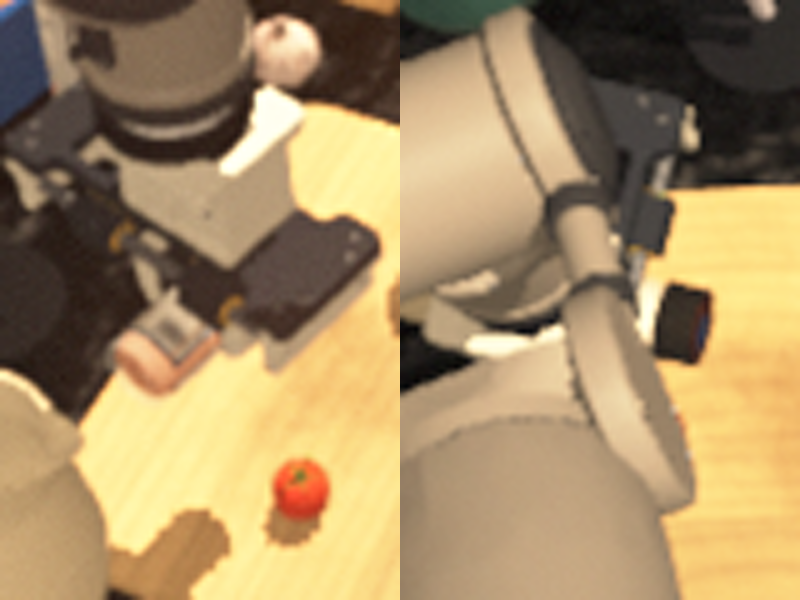

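Scene crop: the jar is held level, with its base disc at about (113–175, 335–395) facing the camera. Top crop: the black cap is at (655–712, 285–362). Next I'll measure the cap end and base disc numerically.

Run:
```python
from h import *
np.set_printoptions(precision=1,suppress=True)
t=cv2.imread("pics/t8.png");s=cv2.imread("pics/s8.png")
m=(t.max(2)<110).astype(np.uint8);m[:200]=0;m[222:]=0;m[:,:168]=0;m[:,190:]=0
n,l,st,c=cv2.connectedComponentsWithStats(m);k=1+st[1:,4].argmax();print(st[k],c[k])
print(cv2.minAreaRect(np.argwhere(l==k)[:,::-1].astype(np.float32)))
for r in range(201,221): print(r,t[r,170:188].max(1))
h=s[265:290,206:236].astype(int)
print("G");[print(265+i,h[i,:,1]) for i in range(25)]
print("B");[print(265+i,h[i,:,0]) for i in range(0,25,2)]
# predicted base disc extents for nominal pose
a=np.radians(-11.1);L=np.array([609.7,231.7,180]);X=np.array([np.cos(a),np.sin(a),0]);Y=np.array([-np.sin(a),np.cos(a),0])
M=L-200*X;print("target",M)
q=np.linspace(0,2*np.pi,200)
for sg,n in((1,"scene"),(-1,"top")):
    P=[proj(n,M+sg*52.5*Y+20.5*(np.cos(w)*X+np.sin(w)*np.array([0,0,1]))) for w in q];P=np.array(P);print(n,"end ext",P.min(0),P.max(0),proj(n,M+sg*52.5*Y))
```

```text
[172 203  12  16 145] [177.9 210.5]
((178.01922607421875, 210.40383911132812), (10.394155502319336, 14.512594223022461), 11.309932708740234)
201 [208 248 253 254 254 253 250 253 254 254 254 254 254 254 254 254 254 254]
202 [228 251 253 253 252 231 181 210 229 246 252 254 255 254 254 254 254 254]
203 [246 254 253 253 237 137  52  52  71 146 181 211 232 240 252 254 254 254]
204 [252 255 254 252 209  71  54  48  51  52  49  49  82 124 228 253 254 254]
205 [252 255 255 247 149  58  51  53  53  53  56  54  56  65 181 250 254 254]
206 [253 255 255 242  80  57  57  54  58  58  58  57  68  69 188 251 254 254]
207 [252 255 255 227  59  57  56  57  56  59  60  74  79  72 202 252 254 254]
208 [252 255 253 161  56  55  55  57  58  59  58  76  81  74 194 250 253 253]
209 [253 255 248 103  57  60  58  58  60  62  64  72  72  72 191 249 253 253]
210 [255 255 247  78  54  62  61  60  59  60  70  70  66  71 196 251 254 254]
211 [255 255 231  55  55  58  58  60  60  58  70  67  69  96 228 253 254 254]
212 [253 254 211  54  52  54  58  57  60  63  71  65  73 105 238 254 253 253]
213 [240 250 201  50  5
[... 4867 characters left out ...]
5 111
 137 146 146 154 157 161 161 158 162 159 158 153]
283 [ 32  69 131 156 156 156 154 160 167 167 165 149 136 128 128 143 147 154
 150 147 155 163 162 160 163 164 161 159 155 147]
285 [ 91 144 155 160 152 154 160 158 154 160 159 160 159 157 157 156 154 152
 151 159 160 156 159 159 163 162 159 155 154 156]
287 [151 157 158 155 160 164 164 159 158 159 159 158 152 155 162 157 149 157
 162 163 160 156 159 159 156 154 152 152 152 152]
289 [162 159 155 163 165 165 159 158 163 162 161 158 162 159 155 151 160 161
 163 156 155 155 157 158 154 150 154 155 156 150]
target [413.4 270.2 180. ]
scene end ext [208.2 270.3] [220.  283.1] [214.1 276.7]
top end ext [179.2 203. ] [184.3 218.9] [181.8 211. ]
```

Run:
```python
from h import *
np.set_printoptions(precision=2,suppress=True)
a=np.radians(-11.1);Y=np.array([-np.sin(a),np.cos(a),0]);Z=np.array([0,0,1]);M=np.array([413.4,270.2,180])
for tl in(-8,-4,0,4,8):
    A=Y*np.cos(np.radians(tl))+Z*np.sin(np.radians(tl)); B=M+52.5*Y
    e=[proj("scene",B-k*A-17*Z+11*0) for k in(0,60)];d=e[1]-e[0];print("base-up tilt",tl,d[1]/d[0])
s=cv2.imread("pics/s8.png").astype(float)[:,:,1]
pts=[]
for r in range(275,283):
    row=s[r,218:236]; k=np.argmax(row>185); k=k-1+(185-row[k-1])/(row[k]-row[k-1]); pts.append((218+k,r))
print("measured",np.polyfit(*np.array(pts).T,1)[0])
x=cv2.imread("pics/t7.png").astype(int);y=cv2.imread("pics/t8.png").astype(int)
for n,sl in(("shaker",np.s_[183:222,365:395]),("front",np.s_[222:234,318:345]),("garlic",np.s_[160:180,273:293]),("jar place",np.s_[186:222,336:353]),("onion",np.s_[222:252,224:254])):
    print(n,np.abs(x[sl]-y[sl]).mean())
```

```text
base-up tilt -8 -1.0552417435522754
base-up tilt -4 -0.9840072054038598
base-up tilt 0 -0.9150750400502261
base-up tilt 4 -0.8476900432704546
base-up tilt 8 -0.7811604281018764
measured 0.22911702887517355
shaker 0.6735042735042736
front 9.253086419753087
garlic 1.0808333333333333
jar place 56.02124183006536
onion 38.94962962962963
```

Measured: jar axis within about 1° of level, middle within about 2 mm of the target, shaker unmoved. I'm handing it in.

```bash
python3 -c "
from plant import *
o=get_obs();print(o['time'],o['tool_pos'],o['finger_force'],abs(o['dq']).max());print(close_job())"
```

```text
24.4 [413.0138179  270.17821132 124.528452  ] 29.944852888584137 0.0010595000890956045
the job is handed in; nothing more can be done
None
```

The job is handed in at 24.4 s: the drawer is open at its stop, and the black-capped jar is held steady in front of the lens, level to about 1° and about 2 mm from the target by my measurement, with the shaker and garlic unmoved; the arm blocked my last check on the onion.

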